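# Register a bisque tile in the corner of a decorating jig

## Task

Set up the tile jig for decorating. First slide the full lidded glaze pot along the board, keeping it standing on the board and never lifting or tipping it, until it stands inside the ring mark; then, keeping the tile flat on the board, push it fully home into the corner of the jig, with one long edge flush against the fence and one short edge flush against the stop block. Leave both there and do not disturb the other things.

Things in the scene. Friction and masses are not known exactly. Their poses are not given: they have to be found in the camera images.
- jig: Fixed plywood jig board on the bench: 290 mm deep (own x -160 to +130), 420 mm long (own y -210 to +210), 12 mm thick. Origin on the bench surface, so the board's top is at own z = 12 mm; own +x points away from the robot at yaw 0. A wooden fence, 25 mm wide, 18 mm tall above the board, runs along the whole far edge; its flat inner face, facing the robot, is at own x = +100 mm.
- stop: Wooden stop block fixed on the board against the fence, near its left or right end (the ring mark is at the other): 80 mm along the jig's x, 30 mm along y, 18 mm tall plus 3 mm screw heads. Origin at the centre of its underside, axes parallel to the jig's. The tile goes on its inner side, towards the board's middle: that face is 15 mm from the origin. It and the fence form the corner.
- mark: Thin black ring drawn flat on the board, 84 mm across, near the other end of the fence from the stop block. Origin at its centre, on the board's top face.
- pot: Squat white ceramic glaze pot with its lid, one rigid piece, about 0.5 kg, 72 mm tall. Foot 60 mm, belly 68 mm, lid rim 70 mm across; rim 35 to 40 mm above the foot, lid rising to 46 mm at its centre; on top a round knob 26 mm across, 52 to 72 mm above the foot. Starts on the board by the middle of the fence, in the tile's way. Origin at the centre of the foot; z up.
- tile: Flat unglazed red-brown fired clay tile on the board: 90 mm (own x) by 150 mm (own y) by 14 mm thick, about 0.36 kg. It starts skewed, on the robot's side of the board. Origin at the centre of its underside; at home its own y is along the fence.
- prop: Bystander: short white ceramic tube, 32 mm across, 40 mm tall, standing on the board near its left near corner. Origin under its centre.
- jar: Bystander: small clear jar with white cap, 36 mm across, 45 mm tall, standing on the board near its right near corner. Origin under its centre.
- ringform: Bystander: thick ring-shaped clay form, 180 mm across, 64 mm tall, on the bench to the right. Origin under its centre.
- jug: Bystander: white plastic jug with a handle, 84 mm across, 110 mm tall, on the bench to the left. Origin under its centre.
- beaker: Bystander: small white plastic beaker, 50 mm across, 60 mm tall, on the bench to the left, beyond the jug. Origin under its centre.
Mind the look-alikes: they are no part of the job. Leave any red look-alike of the pot alone.

How it is judged (in metres and radians):
On the way, in this order (a step that is already met when the one before it is completed fails the run):
1. the pot stands inside the ring mark (horizontal distance between pot and mark below 0.012 m and z of pot in the frame of jig below 0.015 m and angle between pot's own z axis and vertical below 0.05 rad), for 0.2 s.
2. the tile lies home against the fence and the stop block (x of tile in the frame of jig between 0.0525 and 0.058 m and angle between the x axis of tile and the x axis of jig, either way round below 0.025 rad and z of tile in the frame of jig below 0.015 m and angle between tile's own z axis and vertical below 0.03 rad and y of tile in the frame of jig between -0.095 and 0.095 m and (y of tile in the frame of stop between 0.087 and 0.0925 m or y of tile in the frame of stop between -0.0925 and -0.087 m)), for 0.2 s.
At the end, for the whole second after the job is handed in: The pot stands upright on the board with its centre within 12 mm of the ring's centre; the tile lies flat on the board, on the stop block's inner side, long edge within about 2.5 mm of the fence and parallel to it within 0.025 rad, short edge within 2.5 mm of the stop block; both at rest (all of step 1 and all of step 2 and linear speed of each of pot, tile below 0.01 m/s); the robot touches nothing.
It fails at once if the pot is lifted more than 8 mm off the board (z of pot in the frame of jig above 0.02 m).
It fails at once if the pot is tipped by more than 0.25 rad (angle between pot's own z axis and vertical above 0.25 rad).
It fails at once if the tile is lifted more than 10 mm off the board (z of tile in the frame of jig above 0.022 m).
It fails at once if the tile is tipped by more than 0.15 rad (angle between tile's own z axis and vertical above 0.15 rad).
It fails at once if a bystander is moved more than 25 mm (distance of any of prop, jar, ringform, jug, beaker from where it was at the start of the episode above 0.025 m).
It also fails if it takes over 67 s, if anything falls off the work surface, if the arm or the gripper's body presses on something with over 40 N, if the wrist force passes 120 N, or if a joint passes its speed limit or range.

## Robot

A 7-joint arm with a two-finger parallel gripper is mounted at the origin on the work surface. World frame = base frame: x ahead of the robot, y to its left, z up, the work surface at z = 0. Lengths are in mm, angles in degrees, forces in N, time in s.
With the tool pointing down it reaches from about 400 to 925 mm from the base axis. Payload 5.6 kg.
Tool frame: the origin (TCP) lies at the very end of the fingers, on their centre line; the grasp point (between the pads) lies 19 mm behind it (robot.grip_depth is the distance from the TCP to the grasp point, in mm); z points along the fingers, y is the line along which they close (so a half turn about z gives the same grasp; the last joint's range is limited). The gripper opens to 85 mm and grips with 20 to 120 N. Pads are 22 mm wide; open, the fingers measure 114 mm over their backs; the gripper's body (76 mm by 85 mm) begins 54 mm behind the grasp point. The pads swing forward as they close: fully open they stand 13 mm farther back than shut.
Start: joints at [-78.266, 26.786, -0.665, 91.828, 0.344, 61.387, -3.226], TCP at [159.467, 630.142, 231.29] pointing down, gripper open.
Joint ranges: [-144.91, 144.91], [-17.63, 115.5], [-89.93, 88.59], [15.96, 139.68], [-74.01, 254.01], [8.47, 105.57], [-167.45, 167.45]. Speed limits (degrees/s): [147.25, 147.25, 180, 180, 180, 180, 180].

## Interface

Orientations are given as [roll, pitch, yaw] about the fixed x, y, z axes, in that order (R = Rz(yaw) Ry(pitch) Rx(roll)).
In Python, from station import robot gives the robot as it stands.
- The arm moves only by the shell command python3 -m jog 'ROWS' [FORCE]. ROWS is text: rows parted by semicolons, each of 7 numbers parted by spaces: the opening, from 0 (shut) to 1 (fully open), then the shift along the tool's x, y, z in m, then the turn, a rotation vector about the tool's x, y, z in rad. A call has 1 to 8 rows; each row is the pose to reach, as a shift and turn from the pose commanded when the call began, along the tool's axes at that moment; what a row does not reach only later rows make up. A row lasts 1/12 s, in which the tool goes at most 41.7 mm and 7.16 degrees, less where a joint would pass 70% of its speed; a pose out of reach is approached as far as the arm can. A call with a gripper value outside its range is refused whole. The fingers move at their own pace and stop on an object; FORCE is the grip in N (left out, the last holds). Time passes only in rows, so rows that repeat a pose let the fingers close. It gives the time, the measured TCP pose, the force, the opening and the grip force at its end, in the units of the state.
- robot.sense(): the state, without advancing time (a new reading comes with each control period).
- robot.camera(name): name is "scene" or "top" or "wrist"; returns (picture, depth): 420x560x3 uint8, blue, green, red; 420x560 float32, mm along the optical axis (not along the pixel's ray), 0 where there is no reading.
- robot.camera_info(name): a dict with "fx", "fy", "cx", "cy" (pixels), "R" (3x3) and "t" (3): a world point X has camera coordinates R X + t; the wrist camera has in their place "mount" (4x4, takes a point from camera to tool coordinates, whose origin is the TCP and whose axes are the flange's). Camera axes: x right, y down, z forward; pixel columns grow to the right and rows downward; lengths in mm; the calibration is good to about 2 mm. The wrist camera is an equidistant fisheye: a pixel r from the principal point sees the ray r / f radians off the axis. A picture is of the moment at which its call begins: read the wrist's pose just before it. camera_info takes no time and is no camera call.
- robot.close_job(): hands the job in; it is judged then, once.
The state is a dict: "clock": time; "joint_positions": joint angles; "joint_velocities": joint speeds; "joint_efforts": joint torques, N m; "position": TCP position; "tcp_rot": TCP orientation; "wrist_force": force on the tool from outside, world axes, zero at the start; "ft_torque": the same for the moment, N m; "grip_width": finger opening in mm; "grip_force": force on a finger pad.
Only numpy, scipy, OpenCV 4.12 (cv2) and the standard library are available. Lean on these libraries where they do the work, as an engineer would, in place of code of your own. Each camera call takes 0.05 s, during which the arm holds its last target. There are 200 camera calls.

## Working session

There is one attempt and no reset: what is moved stays moved. The work goes in short steps, Python scripts to look and compute and a shell command to move; the robot and the scene stay as the last step left them, time stands still between calls to the robot, and variables do not carry over. Pictures are saved under pics/ and viewed, at most 10 in all, crops included, and the job is handed in when it is done.

```bash
mkdir -p pics; ls; cat > h.py <<'E'
import numpy as np,cv2
from station import robot
def grab(n,f=None):
    p,d=robot.camera(n)
    if f: cv2.imwrite('pics/'+f,p)
    return p,d
def ray(n,uv,z):
    """pixels -> points on plane world z (fixed cams)"""
    c=robot.camera_info(n);R=np.array(c['R']);t=np.array(c['t'])
    uv=np.atleast_2d(uv).astype(float)
    d=np.c_[(uv[:,0]-c['cx'])/c['fx'],(uv[:,1]-c['cy'])/c['fy'],np.ones(len(uv))]@R
    o=-R.T@t
    return o+d*((z-o[2])/d[:,2])[:,None]
def cloud(n,d):
    c=robot.camera_info(n);R=np.array(c['R']);t=np.array(c['t'])
    v,u=np.mgrid[:d.shape[0],:d.shape[1]]
    P=np.stack([(u-c['cx'])/c['fx']*d,(v-c['cy'])/c['fy']*d,d],-1)
    return (P-t)@R
E
python3 - <<'E'
from h import *
np.set_printoptions(precision=3,suppress=True)
for n in('scene','top'):
    p,d=grab(n,n+'0.png'); np.savez(n+'0',p=p,d=d); i=robot.camera_info(n);print(n,{k:np.round(v,2).tolist() for k,v in i.items()})
print({k:np.round(v,1).tolist() if not isinstance(v,str) else v for k,v in robot.sense().items()})
E
```

```text
pics
scene {'fx': 445.91, 'fy': 445.91, 'cx': 283.22, 'cy': 211.36, 'R': [[0.69, 0.73, 0.01], [0.4, -0.37, -0.84], [-0.6, 0.58, -0.55]], 't': [-409.95, -222.76, 1529.76]}
top {'fx': 403.91, 'fy': 403.91, 'cx': 278.07, 'cy': 204.43, 'R': [[0.02, -1.0, 0.01], [-0.99, -0.02, -0.14], [0.14, -0.01, -0.99]], 't': [-35.84, 606.35, 944.16]}
{'clock': 0.1, 'joint_positions': [-78.3, 26.8, -0.7, 91.9, 0.3, 61.4, -3.2], 'joint_velocities': [-0.0, -0.2, -0.1, -0.2, 0.0, 0.1, 0.0], 'joint_efforts': [0.0, -53.4, 0.0, -25.2, 0.0, 0.0, 0.0], 'position': [159.4, 629.6, 230.4], 'tcp_rot': [-179.9, 0.0, 165.8], 'wrist_force': [0.4, 0.4, 0.0], 'ft_torque': [0.0, 0.0, -0.0], 'grip_force': 0.0, 'grip_width': 85.3}
```

View pics/top0.png

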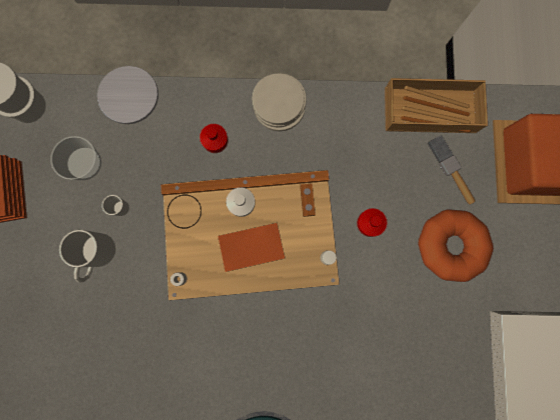

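View pics/scene0.png

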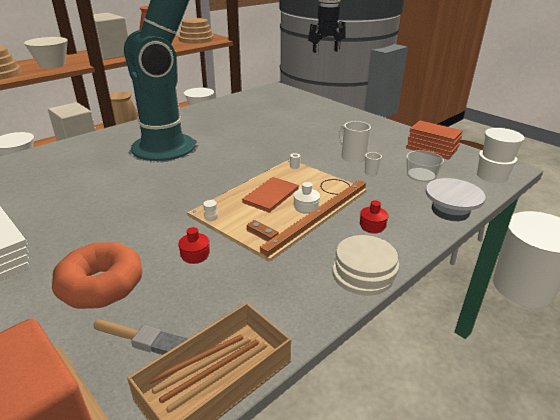

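The top view shows the ring at (184,211), the pot at (240,202), the tile at (252,247), and the stop at (308,200). The fence runs along the upper edge from (163,188) to (328,176). The scene view agrees: ring at the left end (+y), pot mid-fence, tile near the robot.

```bash
python3 - <<'E'
from h import *
np.set_printoptions(precision=1,suppress=True)
T=np.load('top0.npz');p,d=T['p'],T['d'];S=np.load('scene0.npz')
hsv=cv2.cvtColor(p,cv2.COLOR_BGR2HSV)
for q in [(252,247),(240,200),(308,190),(200,185),(230,270),(180,250),(184,195),(308,213)]: print(q,hsv[q[1],q[0]],end=' ')
C=cloud('top',d);Cs=cloud('scene',S['d'])
print('\nheights bench',np.median(C[300:330,150:350,2]),'board',np.median(C[280:290,200:320,2]),'tile',np.median(C[240:255,240:265,2]),'potmax',C[185:220,225:255,2].max(),'fence',np.median(C[182:185,230:260,2]))
# tile
roi=np.zeros(p.shape[:2],np.uint8);roi[218:278,210:295]=255
m=((hsv[...,0]<12)&(hsv[...,1]>130)).astype(np.uint8)*255&roi
m=cv2.morphologyEx(m,cv2.MORPH_OPEN,np.ones((3,3)))
c=max(cv2.findContours(m,0,2)[0],key=cv2.contourArea)
r=cv2.minAreaRect(ray('top',c[:,0],26)[:,:2].astype(np.float32));print('tile',r)
# board: all wood
b=((hsv[...,1]>70)).astype(np.uint8)*255; b[:,:155]=0;b[:,345:]=0;b[:165]=0;b[310:]=0
b=cv2.morphologyEx(b,cv2.MORPH_CLOSE,np.ones((9,9)))
c=max(cv2.findContours(b,0,2)[0],key=cv2.contourArea)
r=cv2.minAreaRect(c.astype(np.float32));print('board px',cv2.boxPoints(r).tolist())
r=cv2.minAreaRect(ray('top',c[:,0],12)[:,:2].astype(np.float32));print('board',r,cv2.boxPoints(r).tolist())
# ring: dark pixels
g=hsv[...,2]
k=(g<90).astype(np.uint8); k[:192]=0;k[232:]=0;k[:,:166]=0;k[:,204:]=0
ys,xs=np.nonzero(k);e=cv2.fitEllipse(ray('top',np.c_[xs,ys],12)[:,:2].astype(np.float32));print('ring',e,len(xs))
# pot from both clouds
for n,CC in(('top',C),('scene',Cs)):
    P=CC.reshape(-1,3)
    potm=(P[:,2]>45)&(P[:,2]<100)&(P[:,0]>500)&(P[:,0]<700)&(P[:,1]>-80)&(P[:,1]<130)
    Q=P[potm];print(n,'pot',len(Q),Q.min(0),Q.max(0),'knob',P[potm&(P[:,2]>68)].mean(0))
E
```

```text
(252, 247) [  9 200 145] (240, 200) [ 19  46 179] (308, 190) [ 16  25 110] (200, 185) [ 13 184 125] (230, 270) [ 10 176 146] (180, 250) [ 17 128 177] (184, 195) [ 15 124  78] (308, 213) [ 12 184 115] 
heights bench -0.11967413266029252 board 11.661898672617784 tile 25.97124779965879 potmax 1021.418530309633 fence 30.172480330283584
tile ((503.71722412109375, 41.45315170288086), (89.00324249267578, 148.1170196533203), 13.874154090881348)
board px [[157.98873901367188, 183.8705291748047], [328.78424072265625, 169.0187530517578], [338.88555908203125, 285.183837890625], [168.09005737304688, 300.03564453125]]
board ((537.6050415039062, 48.45887756347656), (290.5244445800781, 429.2059326171875), 6.300778388977051) [[369.6680908203125, 245.8233184814453], [416.7724609375, -180.7899932861328], [705.5419921875, -148.9055633544922], [658.4376220703125, 277.707763671875]]
ring ((592.9171142578125, 215.11325073242188), (84.2400131225586, 93.56184387207031), 130.68064880371094) 124
top pot 639 [577.7  33.5  47.2] [644.4 101.9  87.6] knob [611.1  67.8  83.2]
scene pot 386 [580.   30.7  45.2] [648.  101.2  86.8] knob [617.   63.5  79.8]
```

```bash
cat > meas.py <<'E'
from h import *
np.set_printoptions(precision=2,suppress=True)
def measure(p,d,verbose=True):
    hsv=cv2.cvtColor(p,cv2.COLOR_BGR2HSV).astype(int)
    P=cloud('top',d); Z=P[...,2]
    # fence: raised ~30 at far edge; inner edge by per-column last raised row
    up=(Z>22)&(Z<38)
    pts=[]
    for u in list(range(172,215))+list(range(262,298)):
        rows=np.nonzero(up[165:200,u])[0]
        if len(rows)>4: pts.append((u,165+rows.max()+.5))
    q=ray('top',pts,30)[:,:2]
    for _ in range(4):
        a=np.polyfit(q[:,1],q[:,0],1);r=q[:,0]-np.polyval(a,q[:,1]);q=q[abs(r)<max(2.5*r.std(),1)]
    print('fence inner x = %.2f + %.4f*y'%(a[1],a[0]),'yaw deg',-np.degrees(np.arctan(a[0])),r.std(),len(q))
    return a
if __name__=='__main__':
    T=np.load('top0.npz');p,d=T['p'],T['d'];a=measure(p,d)
    yaw=-np.arctan(a[0]);ux=np.array([np.cos(yaw),np.sin(yaw)]);uy=np.array([-ux[1],ux[0]])
    P=cloud('top',d);W=P[...,:2]
    # stop: raised in region
    up=(P[...,2]>22)&(P[...,2]<40);m=np.zeros(up.shape,bool);m[187:225,292:325]=1
    Q=P[up&m];s=Q[:,:2]@np.c_[ux,uy];print('stop jig-aligned x',np.percentile(s[:,0],[1,50,99]),'y',np.percentile(s[:,1],[1,5,50,95,99]))
    print('fence xj',np.array([a[1],0])@ux)
    hsv=cv2.cvtColor(p,cv2.COLOR_BGR2HSV)
    g=cv2.cvtColor(p,cv2.COLOR_BGR2GRAY).astype(int)
    k=(hsv[...,2]<110);k[:193]=0;k[232:]=0;k[:,:165]=0;k[:,205:]=0
    ys,xs=np.nonzero(k);q=ray('top',np.c_[xs,ys],12)[:,:2]
    for _ in range(6):
        A=np.c_[2*q,np.ones(len(q))];s=np.linalg.lstsq(A,(q**2).sum(1),rcond=None)[0];c=s[:2];R=np.sqrt(s[2]+c@c)
        e=abs(np.linalg.norm(q-c,axis=1)-R);q=q[e<max(2.5*e.std(),3)]
    print('ring',c,R,len(q),'jig',c@ux,c@uy)
    # knob from two views by bright/white contour of depth >70
    for n in('top','scene'):
        d2=np.load(n+'0.npz')['d'];C=cloud(n,d2)
        mm=(C[...,2]>50)&(C[...,2]<95)&(np.hypot(C[...,0]-612,C[...,1]-67)<45)
        z=C[mm];f=z[z[:,2]<56];print(n,'rim/lid',(f.min(0)+f.max(0))/2, 'knob',(z[z[:,2]>70].min(0)+z[z[:,2]>70].max(0))/2,z[:,2].max())
    for n,x in(('prop',(178,279)),('jar',(329,257))): print(n,P[x[1]-3:x[1]+4,x[0]-3:x[0]+4].reshape(-1,3).max(0),np.median(P[x[1]-3:x[1]+4,x[0]-3:x[0]+4].reshape(-1,3),0))
    print('red',np.median(P[136:140,212:216].reshape(-1,3),0))
E
python3 meas.py
```

```text
fence inner x = 657.06 + -0.1108*y yaw deg 6.324949562152058 0.7983109747721209 79
stop jig-aligned x [569.89 604.82 640.5 ] y [-179.63 -178.36 -164.25 -150.88 -149.86]
fence xj 653.0565637935325
ring [589.83 213.4 ] 41.878617679450514 125 jig 609.7498850107868 147.1200722295636
top rim/lid [611.01  68.35  53.  ] knob [611.74  68.22  79.45] 87.64654721178036
scene rim/lid [614.    65.97  53.1 ] knob [615.74  67.09  78.52] 86.78524306173676
prop [430.28 219.72  54.55] [421.53 216.3   34.37]
jar [ 489.01 -138.75   61.16] [ 481.82 -146.28   56.47]
red [765.61 138.74  67.51]
```

```bash
cat > go.py <<'E'
import sys
from h import *
from scipy.spatial.transform import Rotation as Ro
# usage: go.py x y z yaw  -> shift (m, tool axes) and rotvec for a tool-down pose
x,y,z,yaw=map(float,sys.argv[1:5]);s=robot.sense()
R=Ro.from_euler('xyz',s['tcp_rot'],degrees=True);T=Ro.from_euler('xyz',[180,0,yaw],degrees=True)
d=np.array([x,y,z])-s['position']
print('shift',np.round(R.inv().apply(d)/1e3,4),'rot',np.round((R.inv()*T).as_rotvec(),4),'rows',np.linalg.norm(d)/41.7)
E
python3 go.py 612.5 67.5 175 186.3
```

```text
shift [-0.5772 -0.4337  0.0562] rot [-1.700e-03 -2.000e-04 -3.578e-01] rows 17.365408021237986
```

```bash
R='x'; python3 -m jog '1 -0.577 -0.434 0.056 0 0 -0.358;1 -0.577 -0.434 0.056 0 0 -0.358;1 -0.577 -0.434 0.056 0 0 -0.358;1 -0.577 -0.434 0.056 0 0 -0.358;1 -0.577 -0.434 0.056 0 0 -0.358;1 -0.577 -0.434 0.056 0 0 -0.358;1 -0.577 -0.434 0.056 0 0 -0.358;1 -0.577 -0.434 0.056 0 0 -0.358'; python3 go.py 612.5 67.5 175 186.3
```

```text
clock: 0.77
position: [368.7, 369.3, 205.2]
tcp_rot: [-180.0, -0.0, -173.7]
wrist_force: [1.1, 1.0, 0.3]
grip_width: 85.6
grip_force: 0.0
shift [-0.2091 -0.3268  0.0302] rot [-0.0002 -0.0002  0.0002] rows 9.332829100325492
```

```bash
python3 -m jog '1 -0.209 -0.327 0.030 0 0 0;1 -0.209 -0.327 0.030 0 0 0;1 -0.209 -0.327 0.030 0 0 0;1 -0.209 -0.327 0.030 0 0 0;1 -0.209 -0.327 0.030 0 0 0;1 -0.209 -0.327 0.030 0 0 0;1 -0.209 -0.327 0.030 0 0 0;1 -0.209 -0.327 0.030 0 0 0'; python3 go.py 612.5 67.5 175 186.3
```

```text
clock: 1.43
position: [577.3, 110.9, 179.4]
tcp_rot: [180.0, -0.0, -173.7]
wrist_force: [1.0, 0.7, 0.4]
grip_width: 85.5
grip_force: 0.0
shift [-0.0302 -0.047   0.0044] rot [ 0.     -0.0005  0.0003] rows 1.3433934280602757
```

```bash
python3 -m jog '1 -0.02 -0.03 0.003 0 0 0;1 -0.03 -0.047 0.0044 0 0 0;1 -0.03 -0.047 0.0044 0 0 0;1 -0.03 -0.047 0.0044 0 0 0;1 -0.03 -0.047 0.0044 0 0 0'; python3 - <<'E'
from h import *
s=robot.sense();print(s['position'])
i=robot.camera_info('wrist');print({k:np.round(v,3).tolist() for k,v in i.items()})
p,d=grab('wrist','w1.png');np.savez('w1',p=p,d=d)
E
python3 go.py 612.5 67.5 60 186.3
```

```text
clock: 1.85
position: [610.8, 70.4, 175.0]
tcp_rot: [179.9, -0.1, -173.6]
wrist_force: [0.5, -1.0, 0.1]
grip_width: 85.6
grip_force: 0.0
[610.76249184  70.427534   174.96248459]
{'fx': 325.192, 'fy': 325.192, 'cx': 281.639, 'cy': 205.4, 'mount': [[0.001, -0.951, -0.309, 78.623], [1.0, 0.001, -0.0, -0.107], [0.0, -0.309, 0.951, -142.612], [0.0, 0.0, 0.0, 1.0]]}
shift [-0.0015 -0.0038  0.1152] rot [ 0.001  -0.0009  0.0024] rows 2.7637653017259143
```

View pics/w1.png

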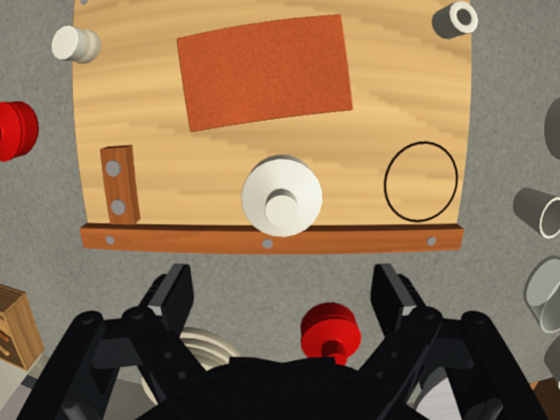

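The wrist view shows the pot knob at about (281,210), the ring centred near (421,181), and the tile corners at about (178,39), (341,14), (352,108) and (191,131). The fingers straddle the pot symmetrically.

```bash
cat >> h.py <<'E'
from scipy.spatial.transform import Rotation as Ro
def wray(uv,z,s):
    c=robot.camera_info('wrist');M=np.array(c['mount']);uv=np.atleast_2d(uv).astype(float)
    a=(uv-[c['cx'],c['cy']])/c['fx'];r=np.linalg.norm(a,axis=1,keepdims=True)+1e-9
    d=np.c_[a/r*np.sin(r),np.cos(r)]
    R=Ro.from_euler('xyz',s['tcp_rot'],degrees=True).as_matrix()
    d=d@M[:3,:3].T@R.T;o=R@M[:3,3]+s['position']
    return o+d*((z-o[2])/d[:,2])[:,None]
def circ(q):
    for _ in range(6):
        A=np.c_[2*q,np.ones(len(q))];s=np.linalg.lstsq(A,(q**2).sum(1),rcond=None)[0];c=s[:2];R=np.sqrt(s[2]+c@c)
        e=abs(np.linalg.norm(q-c,axis=1)-R);q=q[e<max(2.5*e.std(),2)]
    return c,R
E
python3 - <<'E'
from h import *
np.set_printoptions(precision=2,suppress=True)
p=np.load('w1.npz')['p'];s=robot.sense();hsv=cv2.cvtColor(p,cv2.COLOR_BGR2HSV)
k=hsv[...,2]<100;m=np.zeros_like(k);m[135:221,378:462]=1;ys,xs=np.nonzero(k&m)
print('ring',circ(wray(np.c_[xs,ys],12,s)[:,:2]))
# pot lid rim: white blob outline
w=((hsv[...,1]<70)&(hsv[...,2]>100)).astype(np.uint8);mm=np.zeros_like(w);mm[145:236,232:330]=1
c=max(cv2.findContours(w*mm,0,1)[0],key=cv2.contourArea)
print('rim z50',circ(wray(c[:,0],50,s)[:,:2]))
t=((hsv[...,0]<12)&(hsv[...,1]>140)).astype(np.uint8);mm=np.zeros_like(t);mm[5:140,170:360]=1
c=max(cv2.findContours(t*mm,0,1)[0],key=cv2.contourArea);print('tile',cv2.minAreaRect(wray(c[:,0],26,s)[:,:2].astype(np.float32)))
print('knob top',wray([281,210],84,s), 'fence inner top',wray([[160,224],[420,224]],30,s),'stop',wray([[132,146],[139,222]],30,s))
E
```

```text
ring (array([590.07, 214.6 ]), np.float64(41.90922328562565))
rim z50 (array([612.14,  71.  ]), np.float64(34.923799449561464))
tile ((504.21142578125, 42.803466796875), (89.04766845703125, 148.5247344970703), 14.069987297058105)
knob top [[611.69  70.58  84.  ]] fence inner top [[658.39 -45.62  30.  ]
 [629.24 214.08  30.  ]] stop [[582.31 -75.76  30.  ]
 [659.23 -69.03  30.  ]]
```

```bash
python3 -m jog '1 -0.001 0 0.035 0 0 0;1 -0.001 0 0.070 0 0 0;1 -0.001 0 0.090 0 0 0;1 -0.001 0 0.105 0 0 0;1 -0.001 0 0.115 0 0 0;1 -0.001 0 0.115 0 0 0;1 -0.001 0 0.115 0 0 0;1 -0.001 0 0.115 0 0 0'
```

```text
clock: 2.57
position: [613.4, 70.1, 61.7]
tcp_rot: [180.0, 0.1, -173.6]
wrist_force: [0.2, -0.4, 0.6]
grip_width: 85.6
grip_force: 0.0
```

```bash
python3 -m jog '0.4 0 0 0 0 0 0;0.35 0 0 0 0 0 0;0.3 0 0 0 0 0 0;0.25 0 0 0 0 0 0;0.2 0 0 0 0 0 0;0.2 0 0 0 0 0 0;0.2 0 0 0 0 0 0;0.2 0 0 0 0 0 0' 30
```

```text
clock: 3.23
position: [612.7, 69.8, 60.8]
tcp_rot: [180.0, 0.0, -173.7]
wrist_force: [-1.8, 2.1, 3.9]
grip_width: 24.4
grip_force: 29.6
```

```bash
python3 -m jog '0.2 0.002 0.002 0 0 0 0;0.2 0.004 0.008 0 0 0 0;0.2 0.006 0.018 0 0 0 0;0.2 0.006 0.028 0 0 0 0;0.2 0.006 0.038 0 0 0 0;0.2 0.006 0.048 0 0 0 0;0.2 0.006 0.058 0 0 0 0;0.2 0.006 0.068 0 0 0 0'
```

```text
clock: 3.9
position: [599.9, 132.6, 60.8]
tcp_rot: [-179.7, 0.0, -173.8]
wrist_force: [-0.8, -9.7, 12.9]
grip_width: 24.9
grip_force: 32.6
```

```bash
python3 -m jog '0.2 0 0.012 0 0 0 0;0.2 0 0.024 0 0 0 0;0.2 0 0.036 0 0 0 0;0.2 0 0.048 0 0 0 0;0.2 0 0.060 0 0 0 0;0.2 0 0.070 0 0 0 0;0.2 0 0.077 0 0 0 0;0.2 0 0.078 0 0 0 0'; python3 -m jog '0.2 0 0 0 0 0 0;0.2 0 0 0 0 0 0;0.2 0 0 0 0 0 0'; python3 go.py 590.1 214.6 61 186.3
```

```text
clock: 4.57
position: [591.3, 212.2, 60.8]
tcp_rot: [-179.8, 0.1, -173.7]
wrist_force: [1.2, -4.7, 5.0]
grip_width: 24.7
grip_force: 31.6
clock: 4.82
position: [591.3, 212.2, 60.7]
tcp_rot: [-179.9, 0.0, -173.8]
wrist_force: [1.8, -5.5, 4.8]
grip_width: 25.0
grip_force: 31.6
shift [ 0.0009  0.0025 -0.0003] rot [-0.0015  0.0009 -0.001 ] rows 0.06503719420772448
```

```bash
python3 -m jog '0.2 0.001 0.0015 0 0 0 0;0.2 0.001 0.003 0 0 0 0;0.2 0.001 0.003 0 0 0 0;0.25 0.001 0.003 0 0 0 0;0.35 0.001 0.003 0 0 0 0;0.5 0.001 0.003 0 0 0 0;0.6 0.001 0.003 0 0 0 0;0.7 0.001 0.003 0 0 0 0'; python3 -m jog '0.8 0 0 0 0 0 0;0.8 0 0 -0.03 0 0 0;0.8 0 0 -0.07 0 0 0;0.8 0 0 -0.11 0 0 0;0.8 0 0 -0.11 0 0 0;0.8 0.06 -0.05 -0.11 0 0 0'; python3 go.py 426 66 110 186.3
```

```text
clock: 5.48
position: [588.5, 217.6, 60.0]
tcp_rot: [180.0, -0.1, -173.6]
wrist_force: [-0.2, -0.3, 0.3]
grip_width: 59.4
grip_force: 0.0
clock: 5.98
position: [565.3, 193.4, 173.3]
tcp_rot: [179.7, 0.6, -173.3]
wrist_force: [-0.8, 0.2, 0.2]
grip_width: 68.2
grip_force: 0.0
shift [ 0.1538 -0.1107  0.0611] rot [0.0052 0.0109 0.0066] rows 4.77495709355651
```

```bash
python3 go.py 424 34 110 186.3
```

```text
shift [ 0.1595 -0.1422  0.0609] rot [0.0052 0.0109 0.0066] rows 5.329306725524496
```

```bash
python3 -m jog '0.6 0.03 -0.025 0 0 0 0;0.6 0.06 -0.05 0.02 0 0 0;0.6 0.09 -0.08 0.04 0 0 0;0.6 0.12 -0.11 0.05 0 0 0;0.6 0.15 -0.135 0.06 0 0 0;0.6 0.15 -0.14 0.06 0 0 0;0.6 0.15 -0.14 0.06 0 0 0;0.6 0.15 -0.14 0.06 0 0 0';  python3 go.py 424 34 15 186.3; python3 - <<'E'
from h import *
np.set_printoptions(precision=2,suppress=True)
p,d=grab('top');C=cloud('top',d)
mm=(C[...,2]>50)&(C[...,2]<95)&(np.hypot(C[...,0]-590,C[...,1]-214)<60);z=C[mm];f=z[z[:,2]<56]
print('rim',(f.min(0)+f.max(0))/2,'knob',(z[z[:,2]>70].min(0)+z[z[:,2]>70].max(0))/2,z[:,2].max())
s=robot.sense();p,d=grab('wrist','w2.png')
E
```

```text
clock: 6.65
position: [427.4, 31.2, 110.8]
tcp_rot: [180.0, 0.1, -173.8]
wrist_force: [0.8, -0.1, 0.6]
grip_width: 51.3
grip_force: 0.0
shift [0.0032 0.0031 0.0958] rot [ 0.0004  0.0015 -0.0009] rows 2.2993117355085175
rim [589.81 211.54  53.  ] knob [589.2  212.74  79.42] 88.79852185337586
```

View pics/w2.png

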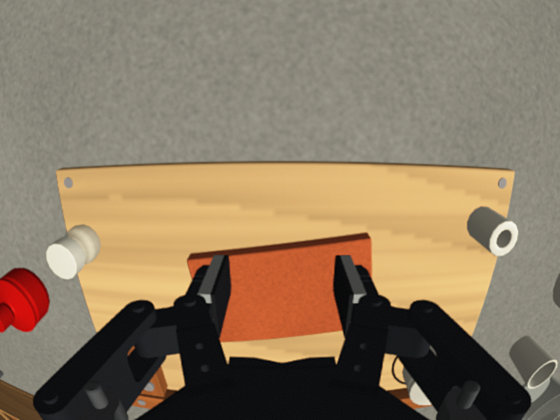

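The wrist view shows the tile spanning columns 190–371, centred between the fingers. In the top view the pot is about 1.3 mm from the ring centre.

```bash
python3 -m jog '0.6 0.005 0 0.03 0 0 0;0.6 0.005 0 0.06 0 0 0;0.6 0.005 0 0.08 0 0 0;0.6 0.005 0 0.09 0 0 0;0.6 0.005 0 0.095 0 0 0;0.6 0.005 0 0.095 0 0 0;0.6 0.005 0 0.095 0 0 0;0.6 0.005 0 0.095 0 0 0'; python3 - <<'E'
from h import *
p,d=grab('scene');cv2.imwrite('pics/s2.png',cv2.resize(p[150:270,170:390],None,fx=3,fy=3))
E
```

```text
clock: 7.42
position: [422.8, 30.8, 16.4]
tcp_rot: [180.0, 0.1, -173.7]
wrist_force: [0.0, 0.3, 0.5]
grip_width: 51.3
grip_force: 0.0
```

View pics/s2.png

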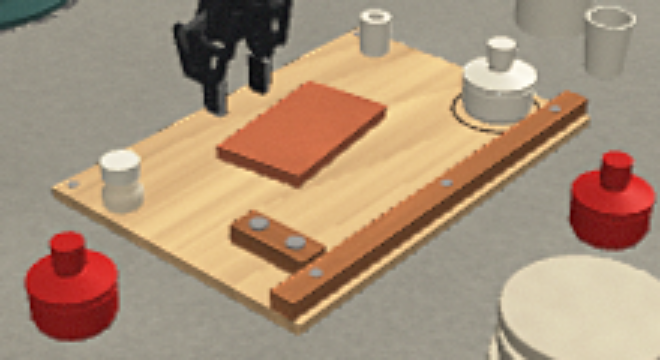

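The crop shows the fingertips standing low just behind the tile's near edge, with the pot standing in the ring.

```bash
python3 -m jog '0.6 -0.012 0 0 0 0 0;0.6 -0.022 0 0 0 0 0;0.6 -0.030 0 0 0 0 0;0.6 -0.038 0 0 0 0 0;0.6 -0.046 0 0 0 0 0;0.6 -0.054 0 0 0 0 0;0.6 -0.062 0 0 0 0 0;0.6 -0.070 0 0 0 0 0';python3 -m jog '0.6 -0.008 0 0 0 0 0;0.6 -0.016 0 0 0 0 0;0.6 -0.024 0 0 0 0 0;0.6 -0.032 0 0 0 0 0;0.6 -0.038 0 0 0 0 0;0.6 -0.043 0 0 0 0 0;0.6 -0.046 0 0 0 0 0;0.6 -0.046 0 0 0 0 0'; cat > tile.py <<'E'
from h import *
np.set_printoptions(precision=2,suppress=True)
yw=np.radians(6.35);B=np.array([[np.cos(yw),np.sin(yw)],[-np.sin(yw),np.cos(yw)]])
for n in('top','scene'):
    p,d=grab(n);C=cloud(n,d);hsv=cv2.cvtColor(p,cv2.COLOR_BGR2HSV)
    J=C[...,:2]@B.T
    m=((hsv[...,0]<11)&(hsv[...,1]>150)&(C[...,2]>18)&(C[...,2]<32)&(J[...,0]>440)&(J[...,0]<652)&(J[...,1]>-148)&(J[...,1]<110)).astype(np.uint8)
    m=cv2.morphologyEx(m,cv2.MORPH_OPEN,np.ones((3,3)))
    c=max(cv2.findContours(m,0,1)[0],key=cv2.contourArea)
    r=cv2.minAreaRect((ray(n,c[:,0],26)[:,:2]@B.T).astype(np.float32));print(n,'tile jig-axes',np.round(cv2.boxPoints(r),1).tolist(),np.round(r[0],1),np.round(r[1],1),round(r[2],2))
s=robot.sense();print('tcp jig',B@s['position'][:2],s['position'][2])
E
python3 tile.py
```

```text
clock: 8.13
position: [490.4, 37.8, 15.3]
tcp_rot: [180.0, -0.2, -173.7]
wrist_force: [-6.2, -0.6, 5.3]
grip_width: 51.0
grip_force: 3.3
clock: 8.8
position: [538.2, 43.2, 15.4]
tcp_rot: [-180.0, 0.1, -173.7]
wrist_force: [-0.0, -0.4, -1.1]
grip_width: 51.3
grip_force: 0.2
top tile jig-axes [[553.5, -43.400001525878906], [553.9000244140625, -94.0999984741211], [639.4000244140625, -93.4000015258789], [639.0, -42.70000076293945]] [596.4 -68.4] [85.5 50.7] 0.45
scene tile jig-axes [[549.9000244140625, 51.20000076293945], [551.2999877929688, -107.9000015258789], [650.4000244140625, -107.0], [649.0, 52.099998474121094]] [600.1 -27.9] [ 99.1 159.2] 0.51
tcp jig [539.6  -16.51] 15.576130009301771
```

```bash
python3 -m jog '0.6 -0.003 0 0 0 0 0;0.6 -0.006 0 0 0 0 0;0.6 -0.006 0 0 0 0 0;0.6 0.014 0 0 0 0 0;0.6 0.034 0 0 0 0 0;0.4 0.04 0 -0.03 0 0 0;0.3 0.04 0.03 -0.07 0 0 0;0.3 0.04 0.07 -0.09 0 0 0'; python3 -c "
from h import *;s=robot.sense();print(s['joint_positions'])"; python3 tile.py
```

```text
clock: 9.57
position: [492.4, 96.6, 102.5]
tcp_rot: [-179.9, 0.2, -174.1]
wrist_force: [1.8, 0.4, 0.3]
grip_width: 25.5
grip_force: 0.0
[-24.34984816  23.15600766  11.27739481 118.87048217  -6.96286428
  38.34479983  87.3787606 ]
top tile jig-axes [[555.4000244140625, -94.30000305175781], [643.5, -94.4000015258789], [643.7000122070312, 52.5], [555.5999755859375, 52.599998474121094]] [599.6 -20.9] [146.9  88.1] 89.94
scene tile jig-axes [[557.0, -105.5], [650.0, -106.19999694824219], [651.0999755859375, 51.0], [558.2000122070312, 51.599998474121094]] [604.1 -27.3] [157.2  93. ] 89.59
tcp jig [502.21  51.1 ] 103.95427772953381
```

```bash
python3 go.py 587.6 140.9 103 96.35
```

```text
shift [-0.0975  0.0232  0.002 ] rot [0.0116 0.0042 1.5783] rows 2.404677223832413
```

```bash
python3 -m jog '0.3 -0.02 0.005 0 0 0 0.12;0.3 -0.04 0.01 0 0 0 0.24;0.3 -0.06 0.015 0 0 0 0.36;0.3 -0.08 0.02 0 0 0 0.48;0.3 -0.0975 0.023 0 0 0 0.6;0.3 -0.0975 0.023 0 0 0 0.72;0.3 -0.0975 0.023 0 0 0 0.84;0.3 -0.0975 0.023 0 0 0 0.96'; python3 -m jog '0.3 0 0 0 0 0 0.12;0.3 0 0 0 0 0 0.24;0.3 0 0 0 0 0 0.36;0.3 0 0 0 0 0 0.48;0.3 0 0 0 0 0 0.6;0.3 0 0 0 0 0 0.615;0.3 0 0 0 0 0 0.615;0.3 0 0 0 0 0 0.615';  python3 go.py 587.6 140.9 17 96.35
```

```text
clock: 10.33
position: [585.9, 133.0, 99.7]
tcp_rot: [179.9, 0.1, 131.0]
wrist_force: [0.1, -0.3, -0.4]
grip_width: 25.4
grip_force: 0.0
clock: 11.0
position: [585.2, 133.0, 99.9]
tcp_rot: [180.0, 0.0, 96.3]
wrist_force: [-0.6, -0.5, -0.7]
grip_width: 25.5
grip_force: 0.0
shift [0.0076 0.0032 0.0829] rot [ 0.0006  0.0001 -0.0016] rows 1.9981563625139183
```

```bash
python3 -m jog '0.3 0.009 0.003 0 0 0 0;0.3 0.009 0.003 0.02 0 0 0;0.3 0.009 0.003 0.045 0 0 0;0.3 0.009 0.003 0.065 0 0 0;0.3 0.009 0.003 0.077 0 0 0;0.3 0.009 0.003 0.082 0 0 0;0.3 0.009 0.003 0.082 0 0 0;0.3 0.009 0.003 0.082 0 0 0'; python3 tile.py|tail -1
python3 -c "
from h import *;grab('scene','s3.png');p=cv2.imread('pics/s3.png');cv2.imwrite('pics/s3.png',cv2.resize(p[150:270,170:390],None,fx=3,fy=3))"
```

```text
clock: 11.67
position: [587.6, 142.2, 18.6]
tcp_rot: [179.9, -0.0, 96.1]
wrist_force: [0.5, 0.0, 0.1]
grip_width: 25.9
grip_force: 0.0
tcp jig [600.12  76.43] 19.23176576177879
```

View pics/s3.png

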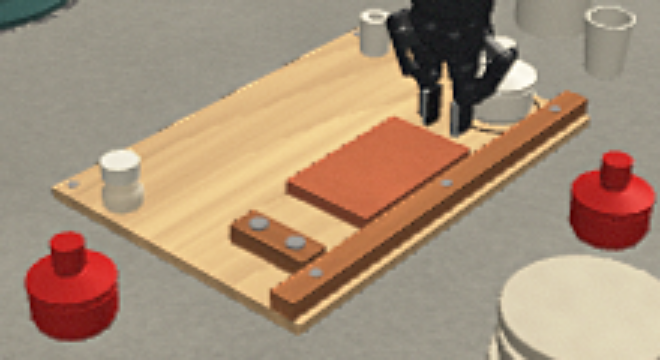

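The crop shows the fingers standing between the tile's left short edge and the pot, clear of both. Tile and fence are parallel with a small gap.

```bash
python3 -m jog '0.3 -0.008 0 0.002 0 0 0;0.3 -0.016 0 0.002 0 0 0;0.3 -0.024 0 0.002 0 0 0;0.3 -0.032 0 0.002 0 0 0;0.3 -0.040 0 0.002 0 0 0;0.3 -0.047 0 0.002 0 0 0;0.3 -0.053 0 0.002 0 0 0;0.3 -0.056 0 0.002 0 0 0'; python3 -m jog '0.3 -0.002 0 0 0 0 0;0.3 -0.003 0 0 0 0 0;0.3 -0.004 0 0 0 0 0;0.3 -0.004 0 0 0 0 0'; python3 tile.py
```

```text
clock: 12.48
position: [593.3, 85.6, 16.4]
tcp_rot: [180.0, -0.0, 96.0]
wrist_force: [-0.2, 6.0, 4.7]
grip_width: 25.5
grip_force: 3.1
clock: 12.82
position: [593.5, 83.0, 16.3]
tcp_rot: [180.0, -0.1, 96.1]
wrist_force: [-1.0, 4.9, 4.0]
grip_width: 25.6
grip_force: 2.7
top tile jig-axes [[554.2000122070312, -142.5], [642.2999877929688, -143.10000610351562], [643.2000122070312, 2.700000047683716], [555.0999755859375, 3.200000047683716]] [598.7 -69.9] [145.8  88.1] 89.64
scene tile jig-axes [[556.0, 5.800000190734863], [556.2000122070312, -147.3000030517578], [650.7000122070312, -147.1999969482422], [650.5, 5.900000095367432]] [603.3 -70.7] [ 94.5 153.1] 0.07
tcp jig [599.09  16.88] 16.29083852092461
```

Not yet on the stop; continue in small steps until the force rises.

```bash
python3 -m jog '0.3 -0.002 0 0 0 0 0;0.3 -0.003 0 0 0 0 0;0.3 -0.004 0 0 0 0 0;0.3 -0.004 0 0 0 0 0'; python3 -m jog '0.3 -0.001 0 0 0 0 0;0.3 -0.002 0 0 0 0 0;0.3 -0.002 0 0 0 0 0'; python3 -m jog '0.3 -0.001 0 0 0 0 0;0.3 -0.002 0 0 0 0 0;0.3 -0.002 0 0 0 0 0'
```

```text
clock: 13.25
position: [593.9, 78.8, 16.2]
tcp_rot: [180.0, -0.0, 96.1]
wrist_force: [-0.9, 5.3, 3.3]
grip_width: 25.7
grip_force: 2.4
clock: 13.5
position: [594.0, 78.5, 16.2]
tcp_rot: [180.0, -0.2, 96.1]
wrist_force: [-0.3, 7.3, 4.6]
grip_width: 25.5
grip_force: 4.1
clock: 13.75
position: [593.9, 78.5, 16.3]
tcp_rot: [-180.0, -0.3, 96.2]
wrist_force: [-1.7, 11.9, 5.3]
grip_width: 25.5
grip_force: 5.8
```

Contact with the stop: position stalls while force rises. Back off, and go round to the near edge for the final push into the fence.

```bash
python3 -m jog '0.3 0.006 0 0 0 0 0;0.3 0.014 0 0 0 0 0;0.3 0.014 0 -0.03 0 0 0;0.3 0.014 0 -0.06 0 0 0;0.3 0.014 0 -0.07 0 0 0;0.3 0.014 0 -0.07 0 0 0;0.3 0.014 0 -0.07 0 0 0'; python3 go.py 524.8 -14.1 85 186.35; python3 tile.py
```

```text
clock: 14.33
position: [592.5, 87.8, 85.9]
tcp_rot: [180.0, 0.0, 96.0]
wrist_force: [-0.1, 0.6, -0.0]
grip_width: 25.2
grip_force: 0.0
shift [-0.0942 -0.0781  0.0009] rot [-3.0000e-04  7.0000e-04 -1.5763e+00] rows 2.9341789998505377
top tile jig-axes [[554.2000122070312, -147.89999389648438], [643.0, -148.5], [643.7999877929688, -1.2000000476837158], [555.0999755859375, -0.6000000238418579]] [599.  -74.6] [147.3  88.8] 89.66
scene tile jig-axes [[556.2999877929688, -2.200000047683716], [556.2999877929688, -145.60000610351562], [650.5999755859375, -145.60000610351562], [650.5, -2.200000047683716]] [603.4 -73.9] [ 94.3 143.4] 0.01
tcp jig [597.69  22.01] 84.60213713700736
```

```bash
python3 -m jog '0.4 -0.012 -0.01 0 0 0 -0.12;0.5 -0.024 -0.02 0 0 0 -0.24;0.6 -0.036 -0.03 0 0 0 -0.36;0.6 -0.048 -0.04 0 0 0 -0.48;0.6 -0.06 -0.05 0 0 0 -0.6;0.6 -0.072 -0.06 0 0 0 -0.72;0.6 -0.084 -0.07 0 0 0 -0.84;0.6 -0.094 -0.078 0 0 0 -0.96'; python3 -m jog '0.6 0 0 0 0 0 -0.12;0.6 0 0 0 0 0 -0.24;0.6 0 0 0 0 0 -0.36;0.6 0 0 0 0 0 -0.48;0.6 0 0 0 0 0 -0.6;0.6 0 0 0 0 0 -0.615;0.6 0 0 0 0 0 -0.615';  python3 go.py 524.8 -14.1 15 186.35
```

```text
clock: 15.1
position: [523.2, -14.5, 84.5]
tcp_rot: [-179.9, -0.1, 151.4]
wrist_force: [0.5, -1.1, -0.5]
grip_width: 51.6
grip_force: 0.0
clock: 15.68
position: [524.2, -13.6, 84.9]
tcp_rot: [180.0, -0.1, -173.9]
wrist_force: [0.1, 0.8, 0.7]
grip_width: 51.0
grip_force: 0.0
shift [-0.0007 -0.0006  0.0699] rot [ 0.0004 -0.0021 -0.0036] rows 1.6766555421626255
```

```bash
python3 -m jog '0.6 0 0 0.03 0 0 0;0.6 0 0 0.055 0 0 0;0.6 0 0 0.067 0 0 0;0.6 0 0 0.07 0 0 0;0.6 0 0 0.07 0 0 0;0.6 -0.008 0 0.07 0 0 0;0.6 -0.016 0 0.07 0 0 0;0.6 -0.022 0 0.07 0 0 0'; python3 -m jog '0.6 -0.002 0 0 0 0 0;0.6 -0.004 0 0 0 0 0;0.6 -0.006 0 0 0 0 0;0.6 -0.008 0 0 0 0 0;0.6 -0.008 0 0 0 0 0';python3 -m jog '0.6 -0.001 0 0 0 0 0;0.6 -0.002 0 0 0 0 0;0.6 -0.003 0 0 0 0 0;0.6 -0.003 0 0 0 0 0'; python3 tile.py
```

```text
clock: 16.35
position: [549.1, -10.6, 17.4]
tcp_rot: [-180.0, 0.2, -173.7]
wrist_force: [-4.3, -0.6, 3.4]
grip_width: 51.5
grip_force: 2.1
clock: 16.77
position: [553.9, -10.1, 16.1]
tcp_rot: [180.0, -0.1, -173.7]
wrist_force: [-3.4, -1.3, 2.4]
grip_width: 51.1
grip_force: 2.1
clock: 17.1
position: [557.0, -9.8, 16.0]
tcp_rot: [180.0, -0.1, -173.7]
wrist_force: [-5.0, -1.6, 3.3]
grip_width: 51.1
grip_force: 2.4
top tile jig-axes [[639.2999877929688, -10.600000381469727], [649.4000244140625, -11.5], [650.2999877929688, -1.5], [640.2000122070312, -0.6000000238418579]] [644.8  -6. ] [10.  10.2] 84.93
scene tile jig-axes [[563.2999877929688, -2.200000047683716], [563.4000244140625, -145.5], [650.7000122070312, -145.5], [650.5999755859375, -2.200000047683716]] [607.  -73.8] [ 87.3 143.3] 0.01
tcp jig [552.45 -71.31] 16.004562397211277
```

```bash
python3 -m jog '0.6 -0.001 0 0 0 0 0;0.6 -0.002 0 0 0 0 0;0.6 -0.002 0 0 0 0 0'; python3 -m jog '0.6 -0.001 0 0 0 0 0;0.6 -0.002 0 0 0 0 0;0.6 -0.002 0 0 0 0 0';python3 -m jog '0.6 -0.001 0 0 0 0 0;0.6 -0.002 0 0 0 0 0;0.6 -0.002 0 0 0 0 0'
```

```text
clock: 17.45
position: [558.3, -9.6, 15.9]
tcp_rot: [180.0, -0.2, -173.7]
wrist_force: [-7.3, -1.2, 5.5]
grip_width: 51.2
grip_force: 3.5
clock: 17.7
position: [558.3, -9.6, 15.7]
tcp_rot: [180.0, -0.4, -173.7]
wrist_force: [-11.5, -1.3, 8.8]
grip_width: 51.2
grip_force: 5.6
clock: 17.95
position: [558.3, -9.6, 15.4]
tcp_rot: [179.9, -0.6, -173.7]
wrist_force: [-15.7, -1.8, 11.7]
grip_width: 51.0
grip_force: 7.8
```

Seated against the fence. Back off, lift and inspect both gaps.

```bash
python3 -m jog '0.6 0.01 0 0 0 0 0;0.6 0.022 0 0 0 0 0;0.6 0.024 0 -0.03 0 0 0;0.6 0.024 0 -0.07 0 0 0;0.6 0.024 0 -0.11 0 0 0;0.6 0.024 0 -0.15 0 0 0;0.6 0.024 0 -0.16 0 0 0;0.6 0.024 0 -0.16 0 0 0'; python3 -m jog '0.6 0.02 0 -0.02 0 0 0;0.6 0.05 0 -0.04 0 0 0;0.6 0.08 0 -0.06 0 0 0;0.6 0.08 0 -0.06 0 0 0;0.6 0.08 0 -0.06 0 0 0'; python3 tile.py; python3 - <<'E'
from h import *
p,d=grab('top','t4.png');cv2.imwrite('pics/t4c.png',cv2.resize(p[165:300,155:345],None,fx=4,fy=4,interpolation=2))
E
```

```text
clock: 18.62
position: [543.6, -11.4, 180.4]
tcp_rot: [-180.0, 0.6, -173.7]
wrist_force: [-0.2, -0.6, -0.7]
grip_width: 51.6
grip_force: 0.0
clock: 19.03
position: [460.3, -20.3, 236.3]
tcp_rot: [180.0, 0.2, -173.7]
wrist_force: [-0.2, -0.4, 0.4]
grip_width: 51.3
grip_force: 0.0
top tile jig-axes [[564.5, -0.699999988079071], [564.7999877929688, -148.10000610351562], [652.0, -148.0], [651.7000122070312, -0.6000000238418579]] [608.3 -74.3] [ 87.2 147.4] 0.1
scene tile jig-axes [[566.2999877929688, -2.299999952316284], [566.7000122070312, -145.5], [651.0, -145.3000030517578], [650.5999755859375, -2.0999999046325684]] [608.7 -73.8] [ 84.3 143.3] 0.14
tcp jig [455.83 -70.97] 235.1854361593391
```

View pics/t4c.png

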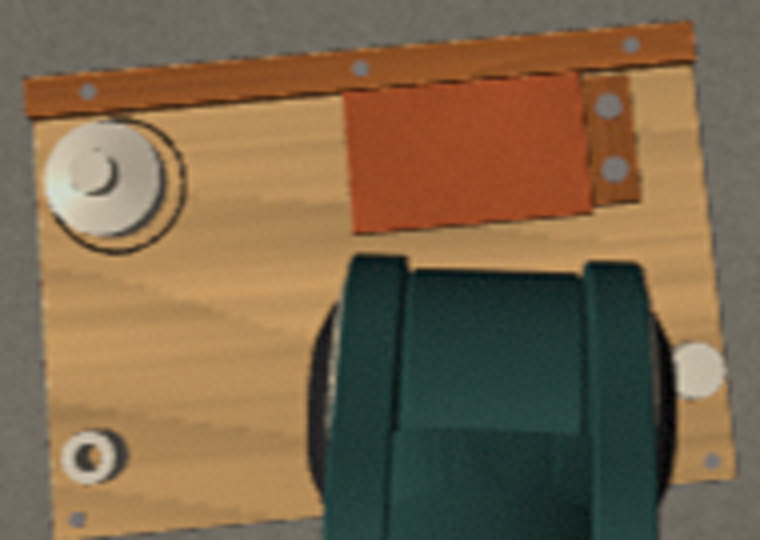

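The crop shows the tile's long edge against the fence from (345,95) to (580,72) and its short edge touching the stop from (580,72) to (592,212). The pot stands in the ring at about (105,178). I'll check more finely from the wrist camera.

```bash
python3 - <<'E'
from h import *
np.set_printoptions(precision=2,suppress=True)
s=robot.sense();p,d=grab('wrist','w5.png')
t,dd=grab('top');C=cloud('top',dd);mm=(C[...,2]>45)&(C[...,2]<95)&(np.hypot(C[...,0]-590,C[...,1]-214)<60);z=C[mm];f=z[z[:,2]<56];print('rim',(f.min(0)+f.max(0))/2)
E
python3 go.py 555 -70 200 186.35
```

```text
rim [589.84 211.93  51.14]
shift [-0.0882 -0.0598  0.0347] rot [-0.0003 -0.0017 -0.0003] rows 2.688025596506892
```

View pics/w5.png

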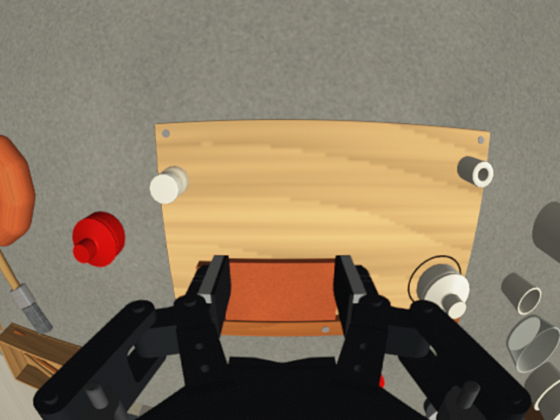

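The wrist view has the fingers hiding the seam at about (210,290). Bystanders are undisturbed. Move over the corner for a closer look.

```bash
python3 -m jog '1 -0.03 -0.01 0.01 0 0 0;1 -0.06 -0.025 0.02 0 0 0;1 -0.09 -0.04 0.03 0 0 0;1 -0.12 -0.06 0.05 0 0 0;1 -0.145 -0.078 0.07 0 0 0;1 -0.154 -0.078 0.08 0 0 0;1 -0.154 -0.078 0.08 0 0 0;1 -0.154 -0.078 0.08 0 0 0'; python3 - <<'E'
from h import *
s=robot.sense();print(s['position'],s['clock']);p,d=grab('wrist','w6.png');cv2.imwrite('pics/w6c.png',cv2.resize(p[100:260,200:460],None,fx=3,fy=3,interpolation=2))
E
```

```text
clock: 19.95
position: [621.4, -80.8, 153.7]
tcp_rot: [180.0, -0.2, -173.7]
wrist_force: [0.4, -0.7, 0.3]
grip_width: 85.5
grip_force: 0.0
[621.43907955 -80.75865928 153.716451  ] 19.95
```

View pics/w6c.png

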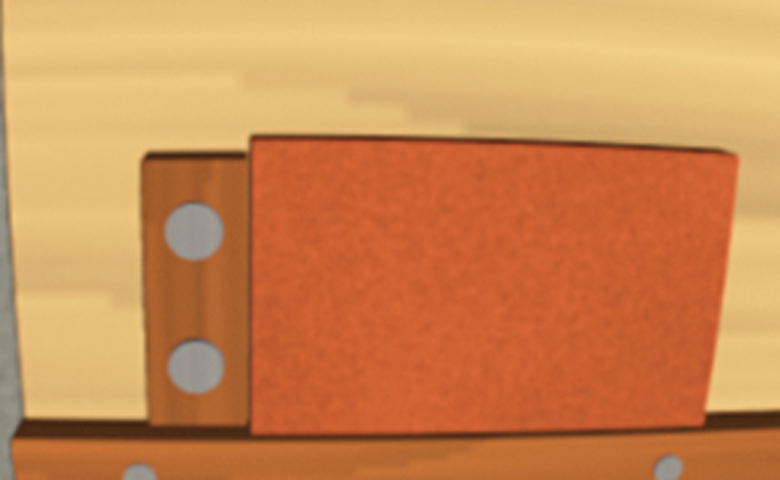

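The close-up shows the tile flush along the stop (x≈250, rows 140–430) and along the fence (row ≈430), with no visible gap. Handing in.

```bash
python3 -m jog '1 0 0 0 0 0 0;1 0 0 0 0 0 0;1 0 0 0 0 0 0'; python3 -c "
from h import *;print(robot.close_job())"
```

```text
clock: 20.25
position: [622.1, -80.7, 157.2]
tcp_rot: [180.0, 0.1, -173.7]
wrist_force: [0.6, -0.1, 1.1]
grip_width: 85.4
grip_force: 0.0
the job is handed in; nothing more can be done
None
```

I handed the job in at about 20 s; the hand-in returned no verdict. The pot measured about 1.5 mm from the ring's centre, the tile sits flush against fence and stop with no visible gap, and the bystanders look undisturbed.

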